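# Mount a carving blank on the bench vise by its bayonet collar

## Robot

A 6-joint arm with a two-finger parallel gripper is mounted at the origin on the work surface. World frame = base frame: x ahead of the robot, y to its left, z up, the work surface at z = 0. Lengths are in mm, angles in rad, forces in N, time in s.
With the tool pointing down it reaches from about 275 to 725 mm from the base axis. Payload 5.6 kg.
Tool frame: the origin (TCP) lies at the very end of the fingers, on their centre line; the grasp point (between the pads) lies 19 mm behind it; z points along the fingers, y is the line along which they close (so a half turn about z gives the same grasp; the last joint's range is limited). The gripper opens to 85 mm and grips with 20 to 120 N. Pads are 22 mm wide; open, the fingers measure 114 mm over their backs; the gripper's body (76 mm by 85 mm) begins 54 mm behind the grasp point. The pads swing forward as they close: fully open they stand 13 mm farther back than shut.
Start: joints at [1.469, 0.255, 0.108, 0, -1.424, -0.285], TCP at [207.448, 509.371, 231.283] pointing down, gripper open.
Joint ranges: [-2.95, 2.95], [-1.21, 1.97], [-1.09, 1.5], [-2.87, 1.71], [-2.94, -0.07], [-3.05, 3.05]. Speed limits (rad/s): [2.57, 2.57, 3.14, 3.14, 3.14, 3.14].

## Interface

Orientations are given as a unit quaternion [x, y, z, w].
In Python, from rig import env gives the robot as it stands.
- The arm moves only by the shell command python3 -m pendant 'ROWS'. ROWS is JSON, one flat list of numbers, 7 for each row, row after row: the shift along the tool's x, y, z in cm, then the turn, a rotation vector about the tool's x, y, z in rad, then the opening, from -1 (shut) to 1 (fully open). A call has 1 to 12 rows; each row shifts and turns the commanded pose from where the row before left it, along the tool's axes as they then stand; what a row does not reach is not made up. A row lasts 1/8 s, in which the tool goes at most 62.5 mm and 10.7 degrees, less where a joint would pass 70% of its speed; a pose out of reach is approached as far as the arm can. A call is refused whole if a number of a shift passes 6.25 or a number of a turn 0.188, either way. A call with a gripper value outside its range is refused whole. The fingers move at their own pace and stop on an object; the grip force is fixed at half the most. Time passes only in rows, so rows that do not move let the fingers close. It gives the time, the measured TCP pose, the force, the opening and the grip force at its end, in the units of the state.
- env.get_obs(): the state, without advancing time (a new reading comes with each control period).
- env.grab_frame(name): name is "scene" or "top" or "wrist"; returns a dict with "img" (420x560x3 uint8, red, green, blue), "camera_matrix" (3x3 intrinsics, pixels), "dist" ([k1, k2, p1, p2, k3] as OpenCV has them; the pictures are not rectified), "R" (3x3) and "t" (3): a world point X has camera coordinates R X + t; the wrist camera has in their place "tool_from_camera" (4x4, takes a point from camera to tool coordinates, whose origin is the TCP and whose axes are the flange's). Camera axes: x right, y down, z forward; pixel columns grow to the right and rows downward; lengths in mm; the calibration is good to about 2 mm. A picture is of the moment at which its call begins: read the wrist's pose just before it. There is no depth.
- env.close_job(): hands the job in; it is judged then, once.
The state is a dict: "clock": time; "q": joint angles; "joint_velocities": joint speeds; "joint_efforts": joint torques, N m; "tool_pos": TCP position; "tool_rot": TCP orientation; "contact_force": force on the tool from outside, world axes, zero at the start; "moment": the same for the moment, N m; "grip_width": finger opening in mm; "grasp_force": force on a finger pad.
Only numpy, scipy, OpenCV 4.12 (cv2) and the standard library are available. Lean on these libraries where they do the work, as an engineer would, in place of code of your own. Each camera call takes 0.05 s, during which the arm holds its last target. There are 200 camera calls.

## Task

Put the small round wooden blank, by the knurled collar it is screwed to, open end down over the nose of the carver's vise, and turn the collar as far as needed until its hidden keyways drop over the nose's pins. Then push it down against the spring until the collar sits fully home on the vise's shoulder, and finish while still holding it pushed home there: do not let go. Leave the other things on the bench where they are.

Things in the scene. Friction and masses are not known exactly. Their poses are not given: they have to be found in the camera images.
- collar: Loose knurled aluminium collar, 60 mm outside diameter, 42 mm tall, with a small pale wooden blank (52 mm diameter, 22 mm tall) fixed on its closed top; 64 mm tall in all, 0.28 to 0.44 kg. Starts upright on the bench, open end down. Origin: centre of the open lower rim; z up its axis. The bore is 32 mm wide, 34 mm deep; nothing outside marks its keyways, nor do x and y.
- collar_grip (a point): Point on the collar's axis, 28 mm above its lower rim, a good height to grip the knurl from any side. Inside the bore three keyways (grooves 10 mm wide, to 22 mm from the axis) run its full depth, 120 degrees apart.
- vise: Dark steel carver's vise bolted to the bench: round foot 110 mm across, a head 68 mm across with an orange lever sticking out sideways (to 102 mm from the axis, below 55 mm height), then a neck 56 mm across whose flat top is the shoulder, with a nose (upright post) on it. Origin: centre of the foot's underside on the bench; z up the nose's axis. Its yaw does not tell where the pins are.
- shoulder (a point): Centre of the vise's shoulder, on the nose's axis, 80 mm above the bench; z up. The collar is home when its lower rim is at this height. With keyways over pins (within about 6 degrees) the collar drops until its rim is on the spring ring, 5 mm above the shoulder, and must be pushed down those last 5 mm.
- nose_tip (a point): Top centre of the vise's nose, 32 mm above the shoulder. The nose is a steel post of 29 mm diameter, its top 6 mm tapered to 20 mm across. Three round pins of 6 mm diameter stick out sideways, 120 degrees apart, to 20.5 mm from the axis; their bearing differs every time.
- pin_tops (a point): Point on the nose's axis level with the tops of the three pins, 17 mm above the shoulder. Off the keyways the collar's lower rim rests here and it turns freely either way; it needs at most 120 degrees of turning to find the keyways.
- spring_ring (a joint): The brass spring ring (48 mm across) round the foot of the nose: how far it is pressed down, m. 0 free (its top 5 mm above the shoulder), 0.005 level with the shoulder. It pushes up with 6 N when free, rising to 9 N when level, more than the collar's weight: let go, the collar rises again.
- mallet: Bystander: dark wooden carver's mallet standing on its head, 84 mm across, 180 mm tall. Origin under its centre.
- wax: Bystander: plain metal can, 68 mm across, 50 mm tall. Origin under its centre.
- gouge: Bystander: wood-handled carving chisel lying flat, 235 mm long, 24 mm thick; blade along +x. Origin near its ferrule, on the bench.
- round_blank: Bystander: plain pale wooden disc, 90 mm across, 35 mm thick, with no collar. Origin under its centre.
Things that resemble listed ones, but are neither listed nor needed, are in the scene too. There is more than one size of the collar; the job needs the smaller.

How it is judged:
By the outcome, as a careful person would: the job done as asked, in the order asked, and still so for the second after the job is handed in, while the arm keeps its last pose, push and grip.
It also fails if it takes over 64 s, if anything falls off the work surface, if the arm or the gripper's body presses on something with over 40 N, if the wrist force passes 120 N, or if a joint passes its speed limit or range.

## Working session

There is one attempt and no reset: what is moved stays moved. The work goes in short steps, Python scripts to look and compute and a shell command to move; the robot and the scene stay as the last step left them, time stands still between calls to the robot, and variables do not carry over. Pictures are saved under pics/ and viewed, at most 10 in all, crops included, and the job is handed in when it is done.

```bash
mkdir -p pics; cat > h.py <<'E'
import numpy as np, cv2
from rig import env
from scipy.spatial.transform import Rotation as Ro
def snap(n,f):
    o=env.get_obs(); g=env.grab_frame(n); cv2.imwrite('pics/'+f,g['img'][:,:,::-1]); np.save('pics/'+f[:-4]+'.npy',dict(g=g,o=o),allow_pickle=True); return g,o
def load(f):
    d=np.load('pics/'+f+'.npy',allow_pickle=True).item(); return d['g'],d['o']
def RT(g,o):
    if 'R' in g: R=np.array(g['R']); t=np.array(g['t']); return R.T,-R.T@t
    T=np.array(g['tool_from_camera']); A=Ro.from_quat(o['tool_rot']).as_matrix()
    return A@T[:3,:3],A@T[:3,3]+np.array(o['tool_pos'])
def ray(g,o,p):
    u=cv2.undistortPoints(np.array([[p]],float),np.array(g['camera_matrix']),np.array(g['dist']))[0,0]
    A,c=RT(g,o); return c,A@np.array([u[0],u[1],1])
def onz(g,o,p,z):
    c,d=ray(g,o,p); return c+d*(z-c[2])/d[2]
def proj(g,o,X):
    A,c=RT(g,o); Xc=(np.atleast_2d(X)-c)@A
    return cv2.projectPoints(Xc,np.zeros(3),np.zeros(3),np.array(g['camera_matrix']),np.array(g['dist']))[0][:,0]
E
python3 - <<'E'
from h import *
for n in('scene','top'): g,o=snap(n,n+'.png'); print(n,RT(g,o)[1])
o=env.get_obs(); print(o)
E
```

```text
scene [1749.09874909  -14.98377735 1066.62860569]
top [ 471.31260028   -2.66921133 1819.93303489]
{'clock': 0.1, 'q': array([ 1.46861553e+00,  2.55646885e-01,  1.07072850e-01, -4.22061744e-04,
       -1.42391612e+00, -2.84621852e-01]), 'joint_velocities': array([ 0.0010888 , -0.00119273,  0.0022402 ,  0.00186428, -0.00166935,
        0.00024402]), 'joint_efforts': array([-4.23651116e-03, -3.87600267e+01,  2.38473988e+01,  5.37797526e+00,
       -3.79632067e-03,  1.47574561e-06]), 'tool_pos': array([207.24390038, 508.94668034, 230.48367696]), 'tool_rot': array([ 9.81349841e-01, -1.92228322e-01, -1.30715527e-04,  8.62408621e-04]), 'contact_force': array([ 0.56257549,  0.09693102, -0.27334398]), 'moment': array([0.00789037, 0.02312637, 0.00023138]), 'grasp_force': 0.0, 'grip_width': 85.81709012821973}
```

View pics/scene.png

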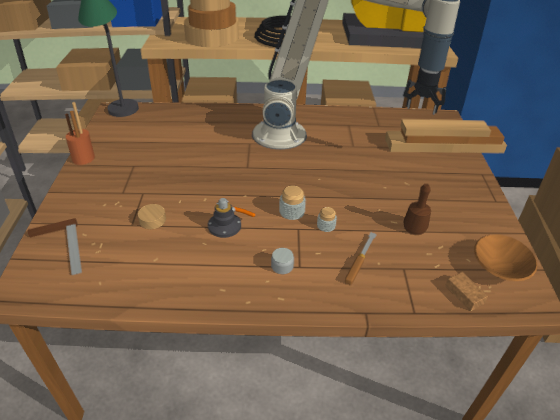

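View pics/top.png

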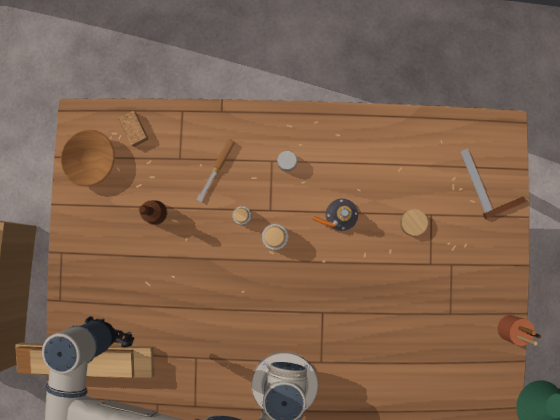

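Both views show what could be mistaken for the collar:
- **Small collar with a blank:** scene (327,218), top (242,215).
- **Larger collar with a blank:** scene (292,203), top (275,236).
- **Bare round blank:** scene (152,216), top (415,223).
- **Wax can:** scene (283,261), top (287,160).

The vise is at scene (225,215), top (342,214). I choose the small collar, and the next step checks it in a crop along with its measured size.

```bash
python3 - <<'E'
from h import *
g,o=load('top'); im=g['img']; s,so=load('scene')
hsv=cv2.cvtColor(im,cv2.COLOR_RGB2HSV)
c=cv2.resize(im[185:255,195:375],None,fx=4,fy=4,interpolation=cv2.INTER_CUBIC)
d=cv2.resize(s['img'][175:245,195:375],None,fx=4,fy=4,interpolation=cv2.INTER_CUBIC)
cv2.imwrite('pics/crop.png',np.vstack([c,d])[:,:,::-1])
m=((hsv[:,:,2]>170)&(hsv[:,:,1]>60)&(hsv[:,:,1]<170)).astype('uint8')
for n,(x0,x1,y0,y1) in dict(small=(228,256,203,228),big=(257,292,222,252)).items():
    w=np.zeros_like(m); w[y0:y1,x0:x1]=m[y0:y1,x0:x1]
    cs=cv2.findContours(w,0,2)[0]; k=max(cs,key=cv2.contourArea); (x,y),r=cv2.minEnclosingCircle(k)
    z=64; print(n,(x,y),r,onz(g,o,(x,y),z), 2*np.linalg.norm(onz(g,o,(x+r,y),z)-onz(g,o,(x,y),z)))
P=onz(g,o,(241.5,215),64); print('scene check small',proj(s,so,[P,[P[0],P[1],0]]))
N=onz(g,o,(344.5,213),112);print('nose',N,proj(s,so,[N,[N[0],N[1],0]]))
E
```

```text
small (239.5, 214.5) 6.670932292938232 [569.44969014 161.69076394  64.        ] 43.88320730221357
big (272.78570556640625, 235.64285278320312) 9.806917190551758 [503.35950109  50.46577913  64.        ] 64.05177528770461
scene check small [[325.99216615 210.55168984]
 [324.2761182  225.21872418]]
nose [ 580.67952299 -177.45060753  112.        ] [[221.91548877 199.22868712]
 [223.74132117 225.59201568]]
```

View pics/crop.png

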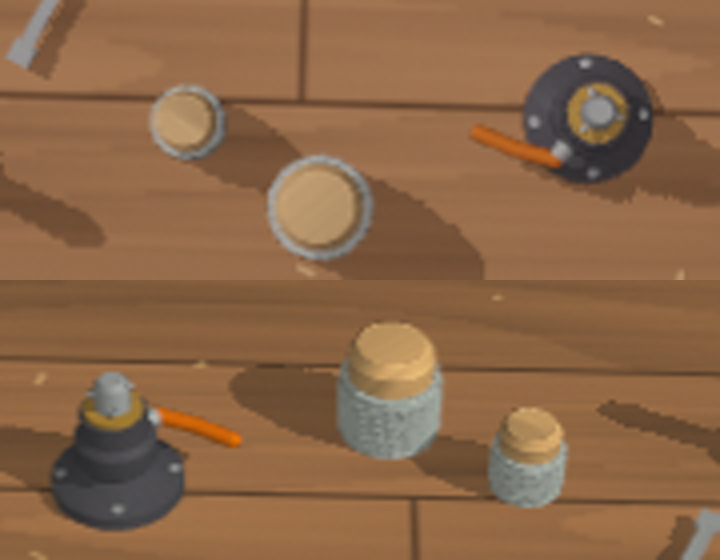

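The crop shows a small knurled collar with a pale blank at crop (187,121), which is top pixel about (241.8,215.2). The bigger one sits to its right at (319,207). The vise nose tip is at (599,110), with its lever pointing left and down. I estimate the small collar at about (568,156) and the nose at about (581,-178). I'm moving above the collar now.

```bash
python3 -m pendant '[5.2,2.1,0,0,0,0,1, 5.2,2.1,0,0,0,0,1, 5.2,2.1,0,0,0,0,1, 5.2,2.1,0,0,0,0,1, 5.2,2.1,0,0,0,0,1, 5.2,2.1,0,0,0,0,1, 5.2,2.1,0,0,0,0,1, 5.2,2.1,0,0,0,0,1, 5.2,2.1,0,0,0,0,1, 0,0,0,0,0,0,1]'
python3 - <<'E'
from h import *
g,o=snap('wrist','w1.png'); print(o['q'],o['tool_pos'],o['tool_rot']); print(g['tool_from_camera'])
print(proj(g,o,[[568,156,64],[568,156,42],[568,156,0]]))
E
```

```text
clock: 1.35
tool_pos: [571.1, 154.8, 229.7]
tool_rot: [0.981, -0.195, -0.001, 0.001]
contact_force: [0.8, 0.9, -1.0]
grip_width: 85.8
grasp_force: 0.0
[ 5.28814335e-01  3.41032000e-01  2.23119858e-01  2.26536313e-04
 -1.45553517e+00  6.50319231e-01] [571.12734517 154.80317568 229.69915239] [ 9.80887933e-01 -1.94568996e-01 -9.17869185e-04  9.62861415e-04]
[[-4.36247740e-04 -9.57962948e-01 -2.86891618e-01  7.32637539e+01]
 [ 9.99999868e-01 -3.40104240e-04 -3.84955209e-04  1.67419961e-01]
 [ 2.71199771e-04 -2.86891748e-01  9.57962970e-01 -1.42186010e+02]
 [ 0.00000000e+00  0.00000000e+00  0.00000000e+00  1.00000000e+00]]
[[278.19313232 192.35308639]
 [278.1746284  187.68514938]
 [278.14505654 180.22133989]]
```

View pics/w1.png

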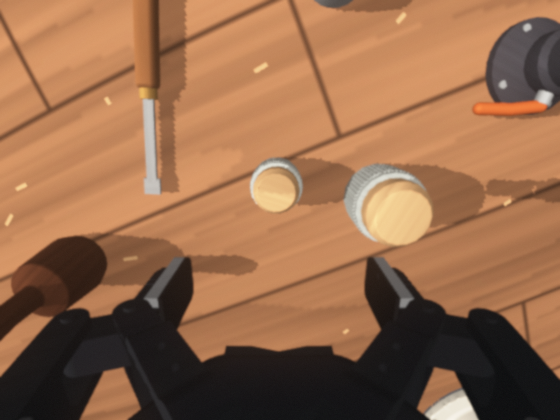

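The wrist view shows the small collar's blank at (275,190), the big collar at (388,205), the gouge on the left at (150,100) and the mallet at lower left. I'll measure the blank's centre, then turn 0.7 rad about the tool z axis so the fingers clear the big collar.

```bash
cat >> h.py <<'E'
def totool(o,d): return Ro.from_quat(o['tool_rot']).inv().apply(d)
def blank(g,box):
    h=cv2.cvtColor(g['img'],cv2.COLOR_RGB2HSV); x0,x1,y0,y1=box
    m=np.zeros(h.shape[:2],'uint8'); m[y0:y1,x0:x1]=(cv2.inRange(h,(12,60,200),(30,175,255))>0)[y0:y1,x0:x1]
    k=max(cv2.findContours(m,0,2)[0],key=cv2.contourArea); return cv2.minEnclosingCircle(k),k
E
python3 - <<'E'
from h import *
g,o=load('w1'); ((x,y),r),k=blank(g,(240,315,150,220)); e=cv2.fitEllipse(k); print(x,y,r,e)
C=onz(g,o,e[0],64); w=[np.linalg.norm(onz(g,o,(e[0][0]+s*e[1][i]/2,e[0][1]),64)-C)*2 for i in(0,1) for s in (1,)]
print(C,w, totool(o,C-o['tool_pos'])/10)
E
```

```text
273.8200988769531 199.17666625976562 37.489871978759766 ((273.79852294921875, 196.54046630859375), (46.41694259643555, 66.96723175048828), 90.66436004638672)
[565.52380932 162.13896315  64.        ] [np.float64(49.92733360454845), np.float64(72.05704824665658)] [-0.77430662 -0.50136629 16.5699519 ]
```

```bash
python3 -m pendant '[-0.1,-0.3,2,0,0,0,1, 0,0,2,0,0,0.175,1, 0,0,2,0,0,0.175,1, 0,0,2,0,0,0.175,1, 0,0,0,0,0,0.175,1, 0,0,0,0,0,0,1]'
python3 - <<'E'
from h import *
g,o=snap('wrist','w2.png'); print(o['q'],o['tool_pos'])
p=proj(g,o,[o['tool_pos']*[1,1,0]+[0,0,64]])[0];print(p)
h=cv2.cvtColor(g['img'],cv2.COLOR_RGB2HSV); x,y=p.astype(int)
print(h[y,x-80:x+80:8].tolist())
E
```

```text
clock: 2.15
tool_pos: [569.1, 161.8, 151.2]
tool_rot: [0.857, -0.516, -0.0, 0.0]
contact_force: [-0.2, -0.3, 0.5]
grip_width: 85.2
grasp_force: 0.0
[ 5.41015958e-01  3.71201010e-01  6.69311771e-02 -1.64167597e-04
 -1.26680576e+00 -5.39573946e-02] [569.07560496 161.84903596 151.23386386]
[278.53663934 211.88690477]
[[12, 133, 197], [13, 134, 206], [13, 132, 210], [13, 132, 213], [12, 134, 196], [13, 134, 196], [12, 137, 123], [16, 114, 225], [17, 111, 230], [17, 113, 228], [18, 107, 236], [19, 100, 243], [19, 103, 240], [18, 105, 238], [15, 93, 153], [13, 134, 196], [12, 133, 199], [12, 137, 181], [12, 134, 192], [12, 134, 188]]
```

View pics/w2.png

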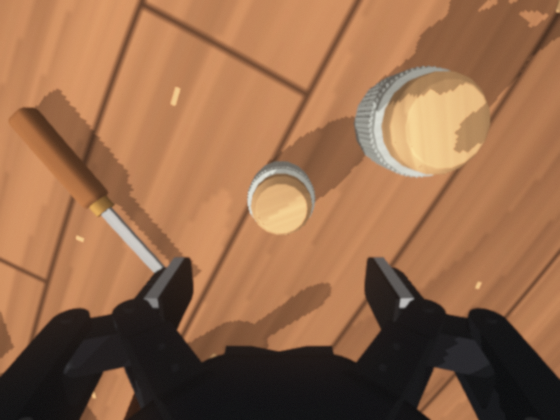

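```bash
sed -i 's/(12,60,200),(30,175,255)/(15,60,190),(30,125,255)/' h.py; python3 - <<'E'
from h import *
g,o=load('w2'); _,k=blank(g,(235,330,150,250)); e=cv2.fitEllipse(k); print(e)
C=onz(g,o,e[0],64); w=np.linalg.norm(onz(g,o,(e[0][0]+e[1][0]/2,e[0][1]),64)-onz(g,o,(e[0][0]-e[1][0]/2,e[0][1]),64))
print(C,w, totool(o,C-o['tool_pos'])/10)
t=onz(g,o,(172,274),5); print('gouge tip from collar, tool axes',totool(o,t-C))
B=onz(g,o,(430,123),85); print('big',totool(o,B-C))
E
```

```text
((278.4771728515625, 208.47911071777344), (49.57786178588867, 56.90987777709961), 104.54852294921875)
[570.47513289 159.30674791  64.        ] 40.22590941471511 [ 2.91399999e-01 -7.21235826e-03  8.72334358e+00]
gouge tip from collar, tool axes [ -93.90841642 -117.81372553   58.97942724]
big [ 68.14756362 104.65971932 -20.97956354]
```

```bash
python3 -m pendant '[0.45,0.05,3,0,0,0,1, 0,0,4,0,0,0,1, 0,0,4,0,0,0,1, 0,0,3.4,0,0,0,1, 0,0,0,0,0,0,1, 0,0,0,0,0,0,-1, 0,0,0,0,0,0,-1, 0,0,0,0,0,0,-1, 0,0,0,0,0,0,-1, 0,0,0,0,0,0,-1]'
python3 - <<'E'
from h import *
o=env.get_obs(); print(o['tool_pos'],o['q'])
E
```

```text
clock: 3.45
tool_pos: [572.6, 157.3, 9.8]
tool_rot: [0.856, -0.517, 0.001, -0.001]
contact_force: [-2.0, -0.5, 7.1]
grip_width: 58.8
grasp_force: 66.4
[572.59828284 157.30422939   9.77437965] [ 5.31489149e-01  4.94487138e-01 -1.31227676e-01  6.77427107e-04
 -9.41510017e-01 -4.67551171e-02]
```

```bash
python3 -m pendant '[0,0,0,0,0,0,1, 0,0,0,0,0,0,1, 0,0,-0.2,0,0,0,1, 0,0,0,0,0,-0.175,1, 0,0,0,0,0,-0.175,1, 0,0,0,0,0,-0.175,1, 0,0,0,0,0,-0.175,1, 0,0,0,0,0,-0.175,1, 0,0,0,0,0,-0.175,1, 0,0,0,0,0,-0.175,1, 0,0,0,0,0,-0.175,1, 0,0,0,0,0,-0.17,1]'
python3 -m pendant '[0,0,0,0,0,0,1, 0,0,0,0,0,0,-1, 0,0,0,0,0,0,-1, 0,0,0,0,0,0,-1, 0,0,0,0,0,0,-1, 0,0,0,0,0,0,-1]'
python3 - <<'E'
from h import *
o=env.get_obs(); print(o['tool_pos'],o['q'],o['tool_rot'])
N=np.array([581,-178,0]); print(totool(o,[N[0]-o['tool_pos'][0],N[1]-o['tool_pos'][1],0])/10)
E
```

```text
clock: 4.95
tool_pos: [571.5, 156.7, 9.3]
tool_rot: [0.97, 0.242, 0.0, 0.0]
contact_force: [0.6, -0.2, -0.1]
grip_width: 85.3
grasp_force: 0.0
clock: 5.7
tool_pos: [571.8, 157.1, 9.8]
tool_rot: [0.971, 0.239, 0.001, -0.0]
contact_force: [-2.3, 1.9, 5.3]
grip_width: 58.5
grasp_force: 66.3
[571.75991499 157.09096021   9.82313997] [ 5.31527042e-01  4.94514814e-01 -1.30733687e-01 -7.18647457e-05
 -9.44436915e-01  1.52213711e+00] [ 9.71001013e-01  2.39074722e-01  5.23916977e-04 -1.86789476e-04]
[-1.47393356e+01  3.01075556e+01 -1.96920551e-02]
```

```bash
python3 -m pendant '[0,0,-1,0,0,0,-1, 0,0,-4,0,0,0,-1, 0,0,-5,0,0,0,-1, 0,0,-5,0,0,0,-1, 0,0,-4,0,0,0,-1, 0,0,0,0,0,0,-1]'
python3 -m pendant '[-2,3,0,0,0,0,-1, -2.7,3.9,0,0,0,0,-1, -2.7,3.9,0,0,0,0,-1, -2.7,3.9,0,0,0,0,-1, -2.7,3.9,0,0,0,0,-1, -2.7,3.9,0,0,0,0,-1, -2.7,3.9,0,0,0,0,-1, -2.5,3.7,0,0,0,0,-1, 0,0,0,0,0,0,-1, 0,0,0,0,0,0,-1]'
python3 - <<'E'
from h import *
g,o=snap('wrist','w3.png'); print(o['q'],o['tool_pos'],o['tool_rot'])
print(proj(g,o,[[581,-178,112],[581,-178,80]]))
E
```

```text
clock: 6.45
tool_pos: [572.8, 156.9, 202.8]
tool_rot: [0.971, 0.239, 0.003, -0.0]
contact_force: [0.4, -0.5, -4.6]
grip_width: 58.5
grasp_force: 66.2
clock: 7.7
tool_pos: [527.0, -205.7, 197.6]
tool_rot: [0.971, 0.239, -0.001, -0.001]
contact_force: [-1.1, 1.1, -4.4]
grip_width: 58.9
grasp_force: 66.1
[-9.63560447e-02  3.00379804e-01  8.47584446e-02 -9.13406579e-04
 -1.35837148e+00  2.14957779e+00] [ 527.04910243 -205.73678586  197.59652119] [ 9.71070827e-01  2.38785878e-01 -1.36024652e-03 -9.50428476e-04]
[[279.14294189 135.24400929]
 [279.11524541 133.08562606]]
```

View pics/w3.png

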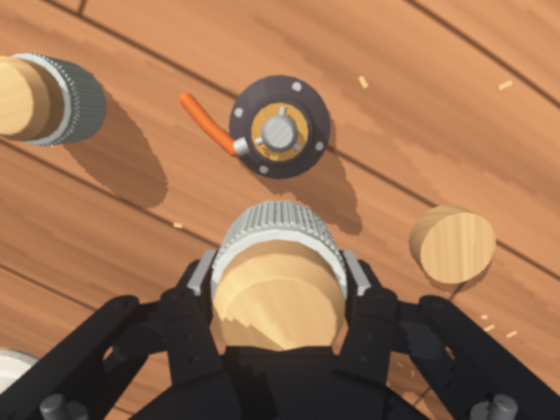

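The wrist view shows the nose tip at about (280,131), with pins at about (286,112), (262,141) and (297,147). The collar is held centred at x≈279, and its lower rim's far edge is at about (279,201). Next I'll refine the nose position relative to the held collar.

```bash
python3 - <<'E'
from h import *
g,o=load('w3'); im=g['img']; h=cv2.cvtColor(im,cv2.COLOR_RGB2HSV)
def fit(mask,box):
    x0,x1,y0,y1=box; m=np.zeros(mask.shape,'uint8'); m[y0:y1,x0:x1]=mask[y0:y1,x0:x1]
    k=max(cv2.findContours(m,0,2)[0],key=cv2.contourArea); return cv2.fitEllipse(cv2.convexHull(k))
brass=fit(cv2.inRange(h,(14,110,90),(30,255,255))>0,(240,320,95,170))
steel=fit((h[:,:,1]<45)&(h[:,:,2]>110),(263,297,115,150))
foot=fit((h[:,:,2]<90)&(h[:,:,1]<100),(220,335,65,190))
for n,e,z in(('brass',brass,85),('steel',steel,110),('foot',foot,14)):
    C=onz(g,o,e[0],z); print(n,np.round(e[0],1),np.round(e[1],1),C,'dia',np.linalg.norm(onz(g,o,(e[0][0]+e[1][0]/2,e[0][1]),z)-C)*2)
A=Ro.from_quat(o['tool_rot']).as_matrix()
for p in([30,0,9.8],[0,30,9.8],[0,-30,9.8]): print(p,proj(g,o,[o['tool_pos']+A@p])[0])
cv2.imwrite('pics/w3c.png',cv2.resize(im[60:300,180:380],None,fx=2.4,fy=2.4,interpolation=cv2.INTER_CUBIC)[:,:,::-1])
E
```

```text
brass [279.2 131.5] [57.3 58.4] [ 582.40251305 -177.34002025   85.        ] dia 48.022697525195156
steel [278.3 131.8] [32.1 34.9] [ 582.86505481 -176.28462954  110.        ] dia 24.2776952364962
foot [285.8 136.2] [76.9 97.9] [ 578.57658439 -187.44404467   14.        ] dia 82.86577717896796
[30, 0, 9.8] [278.35654816 202.27602495]
[0, 30, 9.8] [331.48824626 253.33122352]
[0, -30, 9.8] [225.26953806 253.42645721]
```

View pics/w3c.png

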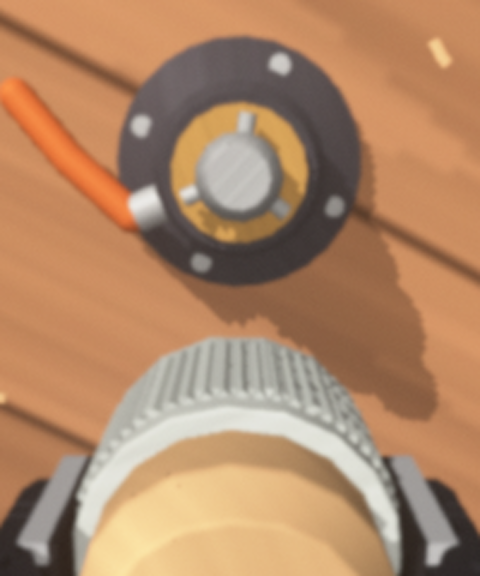

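The brass ring measures 48.0 mm, as specified, so the nose is at about (582.5,-177). I'm moving over it and lowering to just above the tip.

```bash
python3 -m pendant '[2,0.03,0,0,0,0,-1, 2.5,0,0,0,0,0,-1, 1.67,0,1,0,0,0,-1, 0,0,2.5,0,0,0,-1, 0,0,2.5,0,0,0,-1, 0,0,0,0,0,0,-1, 0,0,0,0,0,0,-1]'
python3 - <<'E'
from h import *
o=env.get_obs(); print(o['tool_pos'],o['tool_rot'],o['contact_force'])
print(totool(o,np.array([581.8,-177.4,0])-o['tool_pos']*[1,1,0])/10)
E
```

```text
clock: 8.62
tool_pos: [583.5, -177.5, 140.1]
tool_rot: [0.971, 0.24, 0.0, 0.0]
contact_force: [0.1, -0.6, -3.0]
grip_width: 58.4
grasp_force: 66.1
[ 583.47132999 -177.48320795  140.09283676] [9.70871842e-01 2.39598559e-01 4.11806619e-04 4.76705712e-04] [ 0.09304756 -0.56213519 -3.041829  ]
[-0.14407242 -0.08512216 -0.00017788]
```

```bash
python3 -m pendant '[-0.07,-0.04,1,0,0,0,-1, 0,0,1,0,0,0,-1, 0,0,0.5,0,0,0,-1, 0,0,0,0,0,0,-1]'
python3 -m pendant '[0,0,0.3,0,0,0,-1, 0,0,0,0,0,0,-1]'
```

```text
clock: 9.12
tool_pos: [581.6, -177.6, 113.7]
tool_rot: [0.971, 0.239, -0.001, -0.0]
contact_force: [0.4, -0.3, -4.2]
grip_width: 58.7
grasp_force: 66.3
clock: 9.38
tool_pos: [581.9, -177.5, 111.2]
tool_rot: [0.971, 0.239, -0.0, -0.0]
contact_force: [0.2, 0.1, -3.4]
grip_width: 59.0
grasp_force: 66.3
```

```bash
python3 -m pendant '[0,0,0.3,0,0,0,-1, 0,0,0,0,0,0,-1]'; python3 -m pendant '[0,0,0.2,0,0,0,-1, 0,0,0,0,0,0,-1]'
```

```text
clock: 9.62
tool_pos: [581.8, -177.5, 108.0]
tool_rot: [0.971, 0.239, -0.0, -0.0]
contact_force: [0.7, 0.1, -2.7]
grip_width: 58.5
grasp_force: 66.3
clock: 9.88
tool_pos: [582.2, -177.6, 106.8]
tool_rot: [0.971, 0.239, 0.0, 0.0]
contact_force: [-0.9, 0.4, -0.0]
grip_width: 58.8
grasp_force: 66.7
```

```bash
python3 -m pendant '[0,0,0.2,0,0,0,-1, 0,0,0,0,0,0,-1]'; python3 -m pendant '[0,0,0.15,0,0,0,-1, 0,0,0,0,0,0,-1]'
```

```text
clock: 10.12
tool_pos: [582.3, -177.7, 106.5]
tool_rot: [0.971, 0.24, 0.001, 0.001]
contact_force: [-4.5, 2.7, 8.8]
grip_width: 58.5
grasp_force: 67.8
clock: 10.38
tool_pos: [582.4, -177.6, 106.3]
tool_rot: [0.971, 0.24, 0.001, 0.001]
contact_force: [-6.2, 3.8, 16.3]
grip_width: 58.8
grasp_force: 68.6
```

```bash
python3 -m pendant '[0,0,0,0,0,0.07,-1, 0,0,0,0,0,0.07,-1, 0,0,0,0,0,0.07,-1]'|grep -v grip; python3 -c "
from h import *
print(env.get_obs()['moment'])"
```

```text
clock: 10.75
tool_pos: [582.0, -178.9, 106.4]
tool_rot: [0.991, 0.136, 0.001, 0.002]
contact_force: [-6.9, -0.2, 14.8]
grasp_force: 68.3
[0.19070546 2.69594498 0.22901905]
```

```bash
python3 -m pendant '[0,0,0,0,0,0.07,-1, 0,0,0,0,0,0.07,-1, 0,0,0,0,0,0.07,-1]'|grep -v grip; python3 -c "
from h import *
print(env.get_obs()['moment'])"
```

```text
clock: 11.12
tool_pos: [582.0, -178.7, 106.4]
tool_rot: [1.0, 0.031, 0.001, 0.001]
contact_force: [-7.3, 0.8, 14.8]
grasp_force: 68.3
[0.50290138 2.85062864 0.23497196]
```

```bash
python3 -m pendant '[0,0,0,0,0,0.07,-1, 0,0,0,0,0,0.07,-1, 0,0,0,0,0,0.07,-1]'|grep -v grip
```

```text
clock: 11.5
tool_pos: [582.0, -178.6, 106.3]
tool_rot: [0.997, -0.074, 0.001, 0.001]
contact_force: [-7.8, 0.5, 15.0]
grasp_force: 68.3
```

```bash
python3 -m pendant '[0,0,0,0,0,0.07,-1, 0,0,0,0,0,0.07,-1, 0,0,0,0,0,0.07,-1]'|grep -v grip
```

```text
clock: 11.88
tool_pos: [581.6, -178.8, 106.1]
tool_rot: [0.984, -0.178, 0.001, 0.001]
contact_force: [-7.8, 0.4, 13.4]
grasp_force: 68.2
```

```bash
python3 -m pendant '[0,0,0,0,0,0.07,-1, 0,0,0,0,0,0.07,-1, 0,0,0,0,0,0.07,-1]'|grep -v grip
```

```text
clock: 12.25
tool_pos: [581.8, -178.0, 103.9]
tool_rot: [0.96, -0.281, 0.0, 0.0]
contact_force: [-1.2, 0.1, -2.9]
grasp_force: 66.4
```

```bash
python3 -m pendant '[0,0,0,0,0,0.07,-1, 0,0,0,0,0,0.07,-1, 0,0,0,0,0,0.07,-1]'|grep -v grip
```

```text
clock: 12.62
tool_pos: [581.4, -176.9, 102.3]
tool_rot: [0.925, -0.38, -0.001, -0.0]
contact_force: [-2.0, 3.6, -0.7]
grasp_force: 66.5
```

The collar dropped into the keyways during the fifth turning step: the z reading fell and the load vanished. I'll back off the small over-turn and go down.

```bash
python3 -m pendant '[0,0,0,0,0,-0.1,-1, 0,0,0.3,0,0,0,-1, 0,0,0,0,0,0,-1]'|grep -v grip;python3 -m pendant '[0,0,0.3,0,0,0,-1, 0,0,0,0,0,0,-1]'|grep -v grip;  python3 -c "
from h import *
print(env.get_obs()['moment'])"
```

```text
clock: 13.0
tool_pos: [581.6, -177.5, 99.1]
tool_rot: [0.943, -0.333, -0.001, 0.0]
contact_force: [-0.1, 1.1, -3.6]
grasp_force: 66.2
clock: 13.25
tool_pos: [581.7, -177.5, 96.4]
tool_rot: [0.943, -0.332, -0.0, 0.0]
contact_force: [0.1, 0.1, -4.0]
grasp_force: 66.2
[-0.00952111  0.01995925  0.00846228]
```

```bash
python3 -m pendant '[0,0,0.3,0,0,0,-1, 0,0,0,0,0,0,-1]'|grep -v grip;python3 -m pendant '[0,0,0.3,0,0,0,-1, 0,0,0,0,0,0,-1]'|grep -v grip; python3 -m pendant '[0,0,0.3,0,0,0,-1, 0,0,0,0,0,0,-1]'|grep -v grip
```

```text
clock: 13.5
tool_pos: [582.3, -177.7, 94.5]
tool_rot: [0.943, -0.332, 0.001, 0.0]
contact_force: [-2.1, 1.2, 2.2]
grasp_force: 66.7
clock: 13.75
tool_pos: [582.2, -177.7, 91.3]
tool_rot: [0.943, -0.332, 0.001, 0.0]
contact_force: [-2.5, 1.9, 4.1]
grasp_force: 66.9
clock: 14.0
tool_pos: [582.3, -177.7, 89.8]
tool_rot: [0.943, -0.332, 0.001, 0.0]
contact_force: [-6.3, 3.5, 12.1]
grasp_force: 67.9
```

```bash
python3 -m pendant '[0,0,0.2,0,0,0,-1, 0,0,0,0,0,0,-1, 0,0,0,0,0,0,-1]'; python3 - <<'E'
from h import *
g,o=snap('wrist','w4.png'); s,so=snap('scene','s4.png')
c=cv2.resize(s['img'][130:270,120:330],None,fx=2.8,fy=2.8,interpolation=cv2.INTER_CUBIC)
cv2.imwrite('pics/s4c.png',c[:,:,::-1])
E
```

```text
clock: 14.38
tool_pos: [582.3, -177.7, 89.8]
tool_rot: [0.943, -0.332, 0.002, 0.0]
contact_force: [-9.4, 6.4, 21.8]
grip_width: 58.9
grasp_force: 69.2
```

View pics/s4c.png

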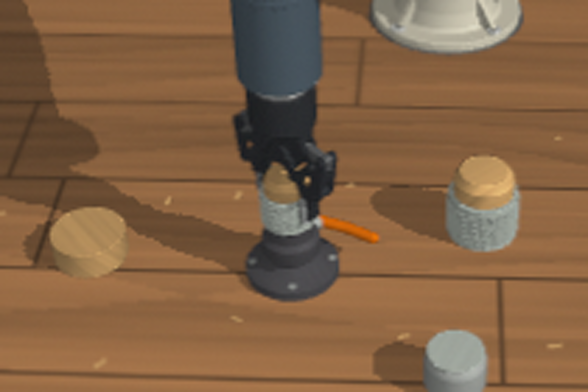

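The crop shows the collar at (285,210) seated on the vise neck with no brass ring visible, and the gripper still holding it. The other objects in the crop have not moved. The height stayed at 89.8 mm while the push rose to 22 N, so it is on a hard stop at home. I'm handing in.

```bash
python3 -c "
from rig import env
print(env.close_job())"
```

```text
the job is handed in; nothing more can be done
None
```

The small collar is over the nose with its keyways on the pins, pushed home on the shoulder and still held there with about 22 N; I handed the job in at about 14.5 s.

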